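# Gauge a mounting pin in a taper slot and set the stop

### The job

Find the size of the steel mounting pin: take it from its wooden block, stand it upright on the gauge's bed in the wide end of the tapered slot, ahead of the stop, and slide it gently towards the narrow end until it wedges between both jaws. Let go of it there, then slide the stop up by its black tab until its nose is snug against the pin, so that the reading is kept, and leave pin and stop so. Feel for the wedging and never force the pin or the stop; leave the jar, the fossil and the brush alone.

Things in the scene. Friction and masses are not known exactly. Their poses are not given: they have to be found in the camera images.
- gauge: Bench taper gauge, fixed: aluminium bed 240 x 110 x 6 mm with two steel jaws on it. Origin: centre of the bed's underside; x runs along the slot from wide to narrow end, y towards the straight jaw, z up. The slot's floor is the bed's top, 6 mm above the table. The slot runs from x = -75 to +105 mm, open above and at the wide end.
- straight_jaw: Straight dark steel jaw, fixed on the bed: 180 x 22 x 20 mm, its top 26 mm above the table. Its gauging face is upright and lies along the gauge's x axis, at gauge y = 0; the jaw is on the +y side. Origin: on the bed's top at gauge x = 0, y = 0; axes as the gauge's.
- taper_jaw: Tapered dark steel jaw 180 x 18 x 20 mm, top 26 mm above the table, on the slot's -y side, clamped at a setting that varies: its origin is within 2.5 mm of gauge y = 0, on the bed's top; axes as the gauge's. Its upright face slants: the slot narrows by about 1 mm per 9 mm, from some 24 mm at x = -75 to some 4 mm at x = +105 (to about 1 mm, and as the setting has it).
- slot_start (a point): Point on the slot's floor, near its wide end (gauge x = -35, y = -8, z = 6 mm), a good place to set the pin down: the slot is 17 to 22 mm wide here and the stop is behind.
- pin_center (a point): Centre (half-way up) of the plain steel pin, a round rod 80 mm long and 10 to 13 mm in diameter (unknown: that is what is gauged), about 70 g, standing upright; z along it. It starts loosely in the block's hole, its lower 25 mm hidden there.
- pin: The same pin; origin at the centre of its foot, 40 mm below pin_center. Pressing it against a jaw or the stop with more than 15 N counts as forcing it.
- pin_block: Fixed wooden block 60 x 60 x 35 mm with one upright hole 13 mm wide and 25 mm deep in the middle of its top, which holds the pin. Origin: centre of the underside.
- stop (a joint): Travel of the sliding stop along the gauge's +x (m), 0 to 0.15; it starts near the wide end and stays where it is left (about 2 N of friction). The nose's front face is at gauge x = value - 75 mm.
- stop_nose (a point): Middle of the upright front face of the stop's nose, an 8 mm wide bar lying in the slot with a slick white plastic end, that faces the narrow end; axes as the gauge's.
- stop_tab (a point): Grip point in the stop's black plastic tab, which stands up outside the straight jaw: 16 mm along the slot, 12 mm across, its top 14 mm above this point (72 mm above the table); it lies 40 mm behind the nose's front face. The stop can be pushed by the tab's rear face or the tab can be gripped.
- jar: Bystander: amber glass jar, 60 mm wide, 75 mm high. Origin at the centre of its underside.
- vertebra: Bystander: fossil vertebra, waisted brown disc 62 mm wide, 44 mm high. Origin at the centre of its underside.
- brush: Bystander: brush lying on the table.

How it is judged (in metres and radians):
On the way:
1. the pin, upright in the slot with the stop's nose at least 15 mm behind its axis, is wedged: it presses on both jaws with more than 2 N each (contact force between pin and straight_jaw above 2 N and contact force between pin and taper_jaw above 2 N and angle between pin_center's own z axis and vertical below 0.07 rad and x of pin_center in the frame of stop_nose above 0.015 m), for 0.15 s.
At the end, for the whole second after the job is handed in: Pin stands upright (0.07 rad) in the slot, foot under 6 mm above the bed, still wedged (over 0.1 N on both jaws); the stop's nose is against it (nose face to pin axis 3 to 7.3 mm: gap under about 1.8 mm); pin let go, all at rest (contact force between pin and straight_jaw above 0.1 N and contact force between pin and taper_jaw above 0.1 N and angle between pin_center's own z axis and vertical below 0.07 rad and x of pin_center in the frame of stop_nose between 0.003 and 0.0073 m and z of pin in the frame of gauge below 0.012 m and contact force between the fingers and pin below 0.05 N and linear speed of pin below 0.01 m/s and velocity of joint stop below 0.005 m/s); the robot touches nothing.
It fails at once if the pin is forced: more than 15 N on a jaw or on the stop (contact force between pin and straight_jaw above 15 N or contact force between pin and taper_jaw above 15 N or contact force between pin and stop above 15 N).
It fails at once if a bystander is moved by more than 15 mm (distance of any of jar, vertebra, brush from where it was at the start of the episode above 0.015 m).
It also fails if it takes over 72 s, if anything falls off the work surface, if the arm or the gripper's body presses on something with over 40 N, if the wrist force passes 120 N, or if a joint passes its speed limit or range.

### The arm

A 6-joint arm with a two-finger parallel gripper is mounted at the origin on the work surface. World frame = base frame: x ahead of the robot, y to its left, z up, the work surface at z = 0. Lengths are in mm, angles in rad, forces in N, time in s.
With the tool pointing down it reaches from about 400 to 925 mm from the base axis. Payload 12.5 kg.
Tool frame: the origin (TCP) lies on the front face of the gripper's body, between the roots of the fingers; the fingertips stand 78 mm ahead of it and the grasp point (between the pads) lies 59 mm ahead of it (env.nose_length is the distance from the TCP to the fingertips, in mm); z points along the fingers, y is the line along which they close (so a half turn about z gives the same grasp; the last joint's range is limited). The gripper opens to 95 mm and grips with 3 to 60 N. Pads are 20 mm wide; open, the fingers measure 119 mm over their backs; the gripper's body (75 mm by 180 mm) begins 59 mm behind the grasp point.
Start: joints at [1.054, 0.491, 1.559, -0, 1.092, -0.106], TCP at [249.571, 573.02, 292.261] pointing down, gripper open.
Joint ranges: [-3.1, 3.1], [-0.84, 2.19], [0.05, 2.79], [-1.13, 4.28], [0.06, 2.93], [-2.69, 2.69]. Speed limits (rad/s): [2.22, 2.22, 2.79, 3.14, 3.14, 3.14].

### API

Orientations are given as [roll, pitch, yaw] about the fixed x, y, z axes, in that order (R = Rz(yaw) Ry(pitch) Rx(roll)).
In Python, from cell import env gives the robot as it stands.
- The arm moves only by the tool jog_arm, never from a script. Its argument "motion" is a list of rows, each a list of 7 numbers: the turn, a rotation vector about the tool's x, y, z in degrees, then the shift along the tool's x, y, z in mm, then the finger opening in mm, from 0 to 95.1. In form: [[wx, wy, wz, x, y, z, hand], ...]. A call has 1 to 10 rows; each row shifts and turns the commanded pose from where the row before left it, along the tool's axes as they then stand; what a row does not reach is not made up. A row lasts 1/8 s, in which the tool goes at most 62.5 mm and 10.7 degrees, less where a joint would pass 70% of its speed; a pose out of reach is approached as far as the arm can. A call is refused whole if a number of a shift passes 62.5 or a number of a turn 10.7, either way. A call with a gripper value outside its range is refused whole. The fingers move at their own pace and stop on an object; the grip force is fixed at half the most. Time passes only in rows, so rows that do not move let the fingers close. It gives the time, the measured TCP pose, the force, the opening and the grip force at its end, in the units of the state.
- env.state(): the state, without advancing time (a new reading comes with each control period).
- env.read_camera(name): name is "scene" or "side" or "wrist"; returns a dict with "color" (420x560x3 uint8, red, green, blue), "z_map" (420x560 float32, mm along the optical axis (not along the pixel's ray), 0 where there is no reading), "camera_matrix" (3x3 intrinsics, pixels), "k1" (the pictures are not rectified: a ray, as slopes to the right and down, at radius r is drawn at 1 + k1 r^2 times it, then the intrinsics apply), "world_to_cam" (4x4, takes a point from world to camera coordinates). Camera axes: x right, y up, looking along -z (the intrinsics and any distortion apply to the point x, -y, -z); pixel columns grow to the right and rows downward; lengths in mm; the calibration is good to about 2 mm. A picture is of the moment at which its call begins.
- env.job_done(): hands the job in; it is judged then, once.
Trained networks look in the newest picture that a camera, given by its name, has taken for a name from the list of things; names that differ only in an ending like _2 or _b are one class to them, and where a whole thing is asked for, a point or a joint stands for the part that bears it (a point fixed in the world has none). Each returns a list of dicts, best first, with "score" (0 to 1); they miss things now and then, are a little off and sometimes report something else, mostly with a low value. They report only what shows in the picture. A call takes as long as a camera call.
- env.recognise(camera, thing): "location" ([column, row] in pixels, amid what is visible of it).
The state is a dict: "t": time; "joints": joint angles; "qvel": joint speeds; "tau": joint torques, N m; "eef_pos": TCP position; "tcp_rot": TCP orientation; "ft_force": force on the tool from outside, world axes, zero at the start; "moment": the same for the moment, N m; "opening": opening from 0.0 (shut) to 1.0 (fully open); "grip_force": force on a finger pad.
Only numpy, scipy, OpenCV 4.12 (cv2) and the standard library are available. Lean on these libraries where they do the work, as an engineer would, in place of code of your own. Each camera call takes 0.05 s, during which the arm holds its last target. There are 200 camera calls.

## Working session

There is one attempt and no reset: what is moved stays moved. The work goes in short steps, Python scripts to look and compute and a tool call to move; the robot and the scene stay as the last step left them, time stands still between calls to the robot, and variables do not carry over. Pictures are saved under pics/ and viewed, at most 10 in all, crops included, and the job is handed in when it is done.

Besides the shell and the picture viewer there is one more tool, called after "Call:" as a command line: name --pt "numbers of a row" for each row, then --argument value for the rest. jog_arm: Moves the arm, as the interface text tells. Its arguments: {"type":"object","properties":{"motion":{"type":"array"}},"required":["motion"]}

```bash
ls; mkdir -p pics; cat > h.py <<'E'
import numpy as np, cv2
from cell import env
from scipy.spatial.transform import Rotation as Ro
def shot(n,save=None):
    d=env.read_camera(n)
    if save: cv2.imwrite('pics/'+save,cv2.cvtColor(d['color'],cv2.COLOR_RGB2BGR))
    return d
def rays(d,uv):
    uv=np.atleast_2d(np.array(uv,float)); K=np.array(d['camera_matrix'])
    return cv2.undistortPoints(uv.reshape(-1,1,2),K,np.array([d['k1'],0,0,0.])).reshape(-1,2)
def world(d,uv,depth=None,z=None):
    s=rays(d,uv); T=np.linalg.inv(np.array(d['world_to_cam']))
    dirs=np.c_[s[:,0],-s[:,1],-np.ones(len(s))]@T[:3,:3].T; o=T[:3,3]
    if z is not None: t=(z-o[2])/dirs[:,2]
    else:
        if depth is None:
            u=np.round(np.atleast_2d(uv)).astype(int); depth=d['z_map'][u[:,1],u[:,0]]
        t=np.array(depth)
    return o+dirs*t[:,None]
def cloud(d):
    h,w=d['z_map'].shape; u,v=np.meshgrid(np.arange(w),np.arange(h))
    return world(d,np.c_[u.ravel(),v.ravel()],d['z_map'].ravel()).reshape(h,w,3)
E
python3 - <<'E'
from h import *
a=[]
for c in ['scene','side']:
    d=shot(c,c+'0.png')
    for th in ['gauge','straight_jaw','taper_jaw','pin','pin_block','stop_tab','stop_nose','jar','vertebra','brush']:
        r=env.recognise(c,th)
        for q in r[:2]:
            print(c,th,round(q['score'],2),np.round(q['location']),np.round(world(d,q['location'])[0]))
    a.append(cv2.imread('pics/'+c+'0.png'))
print(env.state())
E
```

```text
pics
scene gauge 0.56 [307. 211.] [571.  21.  10.]
scene straight_jaw 0.65 [315. 203.] [563.  35.  26.]
scene taper_jaw 0.95 [320. 215.] [591.  42.  26.]
scene taper_jaw 0.21 [316. 200.] [557.  38.  26.]
scene pin 0.42 [163. 182.] [ 531. -244.   67.]
scene pin_block 0.96 [170. 198.] [ 545. -234.   35.]
scene pin_block 0.69 [256. 206.] [570. -74.  35.]
scene stop_tab 0.9 [259. 208.] [574. -69.  31.]
scene stop_nose 0.63 [306. 209.] [571.  19.  19.]
scene stop_nose 0.47 [170. 197.] [ 545. -234.   36.]
scene jar 0.84 [421. 185.] [563. 228.  75.]
scene vertebra 0.62 [212. 308.] [ 775. -150.   46.]
scene brush 0.73 [260. 208.] [573. -66.  32.]
scene brush 0.63 [370. 282.] [726. 119.  20.]
side gauge 0.69 [238. 253.] [551. -14.  25.]
side straight_jaw 0.69 [224. 239.] [550.  28.  26.]
side taper_jaw 0.95 [243. 232.] [587.  24.  25.]
side pin 0.73 [320. 350.] [ 523. -249.   70.]
side pin_block 0.74 [314. 371.] [ 514. -255.   33.]
side stop_tab 0.89 [264. 270.] [563. -74.  30.]
side stop_nose 0.84 [264. 270.] [562. -74.  29.]
side stop_nose 0.5 [322. 348.] [ 524. -251.   75.]
side jar 0.71 [
[... 177 characters left out ...]
sh 0.59 [272. 185.] [718. 111.  18.]
{'t': 1.1, 'joints': array([ 1.05438351e+00,  4.90893197e-01,  1.55894295e+00, -1.56966968e-06,
        1.09171338e+00, -1.05582886e-01]), 'qvel': array([-0.00062251,  0.00145198, -0.00021799,  0.00061491, -0.00142235,
        0.00011572]), 'tau': array([-1.11934118e-03, -6.12479067e+01, -2.58430767e+01,  6.93338597e-02,
        4.45976341e-02,  4.68108215e-05]), 'eef_pos': array([249.57061182, 572.99717274, 292.25035836]), 'tcp_rot': array([3.14154991e+00, 5.93070649e-06, 2.73076344e+00]), 'ft_force': array([-0.7447159 ,  0.27217508, -0.28928936]), 'moment': array([-0.00420622,  0.01727499, -0.03839097]), 'grip_force': 0.0, 'opening': 0.9998864705621033}
```

View images.

```bash
python3 - <<'E'
import cv2,numpy as np
a=cv2.imread('pics/scene0.png')[130:360,120:480]; b=cv2.imread('pics/side0.png')[130:430,120:440]
a=cv2.resize(a,(780,498)); cv2.imwrite('pics/sceneC.png',a)
cv2.imwrite('pics/sideC.png',cv2.resize(b,(640,600)))
E
```

```text
(no output)
```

View pics/sceneC.png

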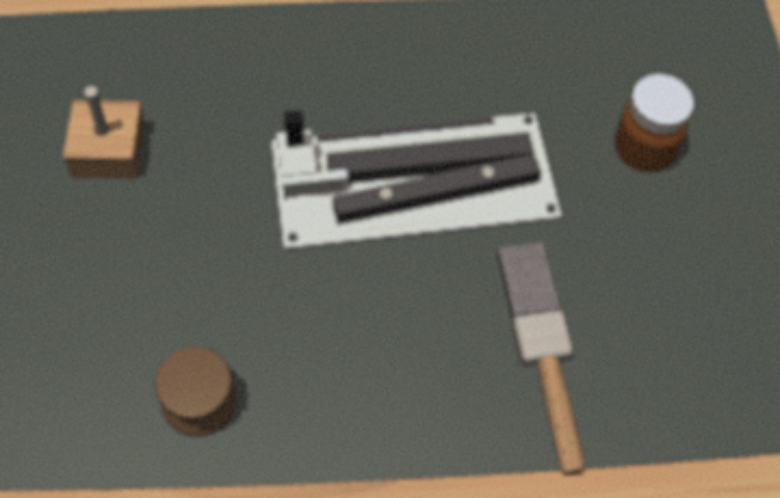

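View pics/sideC.png

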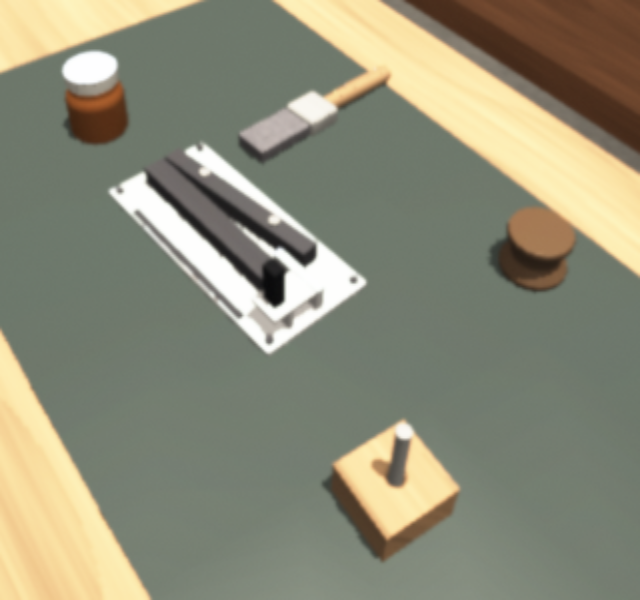

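```bash
python3 - <<'E'
from h import *
for c in ['scene','side']:
    d=shot(c); P=cloud(d); im=d['color'].astype(int)
    m=(P[...,0]>480)&(P[...,0]<680)&(P[...,1]>-140)&(P[...,1]<190)
    # bed outline: pixels non-green-dark, connected
    white=(im.min(2)>125)&m&(abs(P[...,2]-6)<5)
    n,l,s,_=cv2.connectedComponentsWithStats(white.astype(np.uint8))
    v,u=np.nonzero(white); W=world(d,np.c_[u,v],z=6)
    k=[i for i in range(1,n) if s[i,4]>60]; g=np.isin(l[v,u],k); W=W[g]
    r=cv2.minAreaRect(W[:,:2].astype(np.float32)); print(c,r, np.round(cv2.boxPoints(r)).tolist())
    # jaws: z 23..30
    j=m&(abs(P[...,2]-26)<4)&(im.max(2)<90); print('jaw pts',j.sum())
    v,u=np.nonzero(j); W=world(d,np.c_[u,v],z=26); 
    # block top & pin top
    b=(abs(P[...,0]-530)<70)&(abs(P[...,1]+245)<60)
    bt=b&(abs(P[...,2]-35)<3); v,u=np.nonzero(bt); W=world(d,np.c_[u,v],z=35); r=cv2.minAreaRect(W[:,:2].astype(np.float32)); print('block',r)
    pt=b&(P[...,2]>78)&(im.min(2)>110); v,u=np.nonzero(pt); print('pintop',len(u),u.mean(),v.mean(),world(d,[[u.mean(),v.mean()]],z=90),P[pt].mean(0),P[pt][:,2].max())
    pa=b&(P[...,2]>45); print('pin all',P[pa].mean(0),P[pa].std(0))
d=env.read_camera('scene'); r=env.recognise('scene','stop_tab')[:2];print(r)
P=cloud(d); t=(abs(P[...,0]-550)<60)&(abs(P[...,1]+70)<50)&(P[...,2]>50)
print(t.sum(),P[t].mean(0),P[t].max(0),P[t].min(0))
E
```

```text
scene ((568.9813842773438, 28.44854736328125), (111.51990509033203, 241.6947784423828), 4.917351245880127) [[503.0, 144.0], [524.0, -97.0], [635.0, -87.0], [614.0, 154.0]]
jaw pts 1643
block ((527.533447265625, -241.86428833007812), (61.12141036987305, 64.40567779541016), 86.25980377197266)
pintop 24 161.33333333333334 171.875 [[ 525.91387422 -243.14417753   90.        ]] [ 526.17062241 -243.06307519   90.34588314] 92.94841723394234
pin all [ 528.81547031 -242.28841457   72.59648421] [ 2.5377706   3.11566413 14.57957381]
side ((569.7504272460938, 24.8084716796875), (114.12569427490234, 243.3132781982422), 4.699850082397461) [[503.0, 141.0], [523.0, -101.0], [637.0, -92.0], [617.0, 151.0]]
jaw pts 226
block ((525.4398193359375, -245.92971801757812), (61.07768249511719, 62.075164794921875), 87.38681030273438)
pintop 64 321.15625 338.859375 [[ 524.96240766 -246.17749323   90.        ]] [ 525.51296386 -245.72804419   88.85908913] 92.46800581340113
pin all [ 523.65781655 -247.24890291   73.5977188 ] [ 2.69707944  2.75961289 14.38375071]
[{'location': [258.6, 207.1], 'score': 0.89}, {'location': [168.6, 197.6], 'score': 0.26}]
105 [549.3825959  -73.53546956  65.58188068] [554.06993624 -65.49121858  74.16865917] [539.87418046 -81.75915805  50.11023308]
```

Scene crop: the block with the pin (pin top about (92,92)) is on the left. The gauge has its wide end left, with the black tab at about (293,125) and the narrow end right. The jar is top right, the vertebra bottom left and the brush bottom right. The side view agrees, and both give a gauge yaw of about 1.655 rad. I'll turn the tool to the gauge's axes and go over the gauge.

Call:
jog_arm --pt "0 0 10.3 0 0 0 95" --pt "0 0 10.3 0 0 0 95" --pt "0 0 10.3 0 0 0 95" --pt "0 0 10.3 0 0 0 95" --pt "0 0 10.3 0 0 0 95" --pt "0 0 10.1 0 0 0 95" --pt "0 0 0 -52 25 0 95" --pt "0 0 0 -52 25 0 95" --pt "0 0 0 -52 25 0 95" --pt "0 0 0 -52 25 0 95"

```text
t: 2.55
eef_pos: [367.5, 372.7, 292.4]
tcp_rot: [3.141, -0.0, 1.656]
ft_force: [1.2, 0.0, 1.1]
opening: 0.996
grip_force: 0.0
```

Call:
jog_arm --pt "0 0 0 -52 25 0 95" --pt "0 0 0 -52 25 0 95" --pt "0 0 0 -52 25 0 95" --pt "0 0 0 -52 25 0 95" --pt "0 0 0 -52 25 0 95" --pt "0 0 0 -52 25 0 95" --pt "0 0 0 -52 25 0 95" --pt "0 0 0 0 0 0 95" --pt "0 0 0 0 0 0 95"

```text
t: 3.68
eef_pos: [571.8, 26.5, 292.0]
tcp_rot: [-3.141, -0.0, 1.655]
ft_force: [0.0, 0.5, 0.1]
opening: 0.998
grip_force: 0.0
```

```bash
python3 - <<'E'
from h import *
d=shot('wrist','w1.png'); s=env.state(); print(s['t'],s['eef_pos'],s['tcp_rot'],s['ft_force'])
T=np.linalg.inv(np.array(d['world_to_cam'])); print(T.round(2), d['camera_matrix'][0][0])
for th in ['straight_jaw','taper_jaw','stop_tab','stop_nose','pin','gauge']:
    for q in env.recognise('wrist',th)[:1]: print(th,q,world(d,q['location'])[0].round(1))
E
```

```text
3.725 [571.58180649  27.09070218 292.19991333] [-3.14123082e+00 -3.08754885e-04  1.65613886e+00] [-0.10228179  0.71727002 -0.18977314]
[[ 1.0000e+00 -8.0000e-02 -2.0000e-02  5.6514e+02]
 [ 8.0000e-02  9.6000e-01  2.8000e-01  1.0544e+02]
 [-0.0000e+00 -2.8000e-01  9.6000e-01  3.8385e+02]
 [ 0.0000e+00  0.0000e+00  0.0000e+00  1.0000e+00]] 327.2852671863967
straight_jaw {'location': [268.6, 161.4], 'score': 0.82} [559.3  52.2  25.6]
taper_jaw {'location': [292.8, 161.4], 'score': 0.81} [585.7  54.5  26.3]
stop_tab {'location': [263.2, 269.9], 'score': 0.65} [562.8 -76.3  31.7]
stop_nose {'location': [261.6, 265.9], 'score': 0.87} [560.5 -71.7  30.8]
gauge {'location': [268.6, 173.6], 'score': 0.7} [560.3  38.5  25. ]
```

View pics/w1.png

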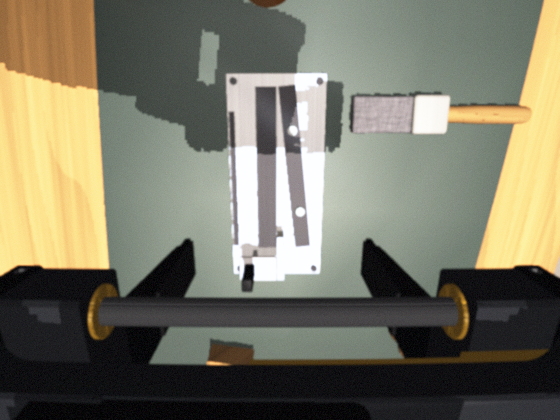

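Wrist view: the gauge lies upright in the picture, bed from (228,73) to (322,275), with the straight jaw's face near column 276. The tapered jaw runs from (283,88) to (300,245), and the tab is at (248,275). I'll measure the slot and move above the pin.

```bash
python3 - <<'E'
from h import *
d=shot('wrist'); np.savez('w1.npz',**{k:np.array(v) for k,v in d.items()})
g=cv2.cvtColor(d['color'],cv2.COLOR_RGB2GRAY).astype(float)
for r in (105,130,170,200,225,236): print(r,g[r,250:316].astype(int).tolist())
c=np.array([568.9,26.6])
for uv in [(228,73),(327,73),(322,274),(232,274)]: print(uv,world(d,[uv],z=6)[0].round(1))
E
```

```text
105 [216, 213, 215, 216, 203, 153, 103, 91, 82, 84, 87, 87, 85, 82, 82, 85, 83, 84, 87, 82, 84, 80, 77, 82, 81, 127, 183, 216, 210, 171, 117, 84, 79, 75, 71, 74, 71, 70, 74, 65, 72, 70, 62, 69, 66, 86, 181, 250, 255, 254, 254, 254, 254, 254, 254, 254, 253, 242, 227, 223, 221, 223, 221, 218, 223, 221]
130 [216, 215, 221, 217, 209, 172, 117, 77, 65, 59, 70, 68, 69, 69, 64, 70, 67, 71, 71, 74, 72, 72, 75, 76, 81, 127, 182, 210, 217, 220, 214, 203, 159, 112, 91, 86, 106, 148, 214, 250, 254, 254, 254, 254, 254, 253, 241, 196, 170, 205, 233, 238, 244, 250, 252, 249, 236, 222, 215, 219, 220, 217, 217, 215, 218, 215]
170 [254, 254, 254, 254, 255, 254, 233, 167, 143, 141, 134, 138, 137, 139, 135, 135, 137, 134, 136, 138, 137, 136, 133, 133, 147, 207, 251, 255, 254, 254, 254, 254, 254, 254, 254, 254, 236, 179, 146, 144, 146, 142, 146, 140, 143, 141, 145, 143, 142, 145, 141, 152, 212, 251, 255, 254, 254, 254, 254, 254, 254, 254, 254, 254, 254, 254]
200 [254, 254, 254, 254, 254, 254, 251, 220, 157, 139, 132, 133, 134, 136, 136, 130, 132, 136, 132, 137, 137, 136, 135, 138, 135, 178, 238, 254, 254
[... 278 characters left out ...]
32, 127, 130, 134, 138, 132, 133, 136, 159, 217, 244, 250, 250, 250, 252, 253, 254, 254, 254, 254, 254, 254, 254, 254, 243, 189, 148, 140, 140, 142, 139, 138, 142, 139, 141, 139, 143, 134, 137, 154, 215, 252, 255, 254, 254, 254, 254, 254, 254]
236 [254, 254, 254, 254, 254, 254, 254, 235, 170, 130, 129, 127, 125, 127, 124, 123, 121, 127, 123, 128, 126, 132, 132, 128, 128, 128, 125, 131, 135, 138, 137, 141, 184, 240, 253, 254, 254, 254, 254, 254, 254, 254, 250, 212, 155, 141, 134, 137, 136, 139, 135, 137, 138, 137, 138, 137, 141, 151, 218, 251, 255, 254, 254, 254, 254, 254]
(228, 73) [508.  141.9   6. ]
(327, 73) [614.9 151.    6. ]
(322, 274) [638.8 -88.8   6. ]
(232, 274) [523.6 -98.6   6. ]
```

Call:
jog_arm --pt "0 0 0 -53.5 -14 0 95" --pt "0 0 0 -53.5 -14 0 95" --pt "0 0 0 -53.5 -14 20 95" --pt "0 0 0 -53.5 -14 30 95" --pt "0 0 0 -53 -13 30 95" --pt "0 0 0 0 0 0 95" --pt "0 0 0 0 0 0 95"

```text
t: 4.95
eef_pos: [526.1, -244.9, 212.5]
tcp_rot: [3.142, -0.0, 1.655]
ft_force: [0.1, 1.2, 0.7]
opening: 0.997
grip_force: 0.0
```

```bash
python3 - <<'E'
from h import *
d=shot('wrist','w2.png'); s=env.state(); print(s['t'],s['eef_pos'],s['tcp_rot'],s['ft_force'])
for th in ['pin','pin_block']:
    for q in env.recognise('wrist',th)[:2]: print(th,q,world(d,q['location'])[0].round(1))
P=cloud(d); b=(abs(P[...,0]-527)<45)&(abs(P[...,1]+244)<45)
for lo,hi in [(33,37),(45,60),(60,75),(75,95)]:
    m=b&(P[...,2]>lo)&(P[...,2]<hi); print(lo,m.sum(),P[m].mean(0).round(1) if m.any() else '',P[m].min(0).round(1) if m.any() else '',P[m].max(0).round(1) if m.any() else '')
m=b&(abs(P[...,2]-90)<4); v,u=np.nonzero(m)
if len(u): print(u.mean(),v.mean(),world(d,[[u.mean(),v.mean()]],z=90))
E
```

```text
5.0 [ 526.36052039 -244.37472446  212.97631128] [3.14092375e+00 2.30968259e-04 1.65636876e+00] [ 0.62724554  0.43085464 -0.7389411 ]
pin {'location': [276.6, 219.8], 'score': 0.79} [ 524.8 -240.1   82.6]
pin_block {'location': [277.6, 199.3], 'score': 0.64} [ 525.3 -238.    33.8]
33 4105 [ 526.1 -243.2   34.4] [ 494.8 -276.9   33. ] [ 557.9 -213.6   37. ]
45 65 [ 525.9 -240.9   52.8] [ 521.2 -243.8   45.3] [ 531.  -239.7   59.9]
60 83 [ 525.8 -241.3   67.5] [ 520.8 -245.6   60.3] [ 531.8 -239.7   74.6]
75 259 [ 526.2 -243.7   86.9] [ 521.  -250.2   75.1] [ 531.4 -239.6   90.7]
278.0534759358289 229.11764705882354 [[ 526.22002595 -244.38156338   90.        ]]
```

View pics/w2.png

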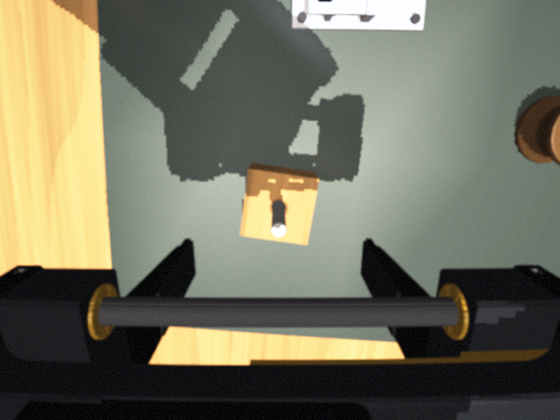

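The wrist view shows the pin's top at (278,229), midway between the fingers, and the block at (280,205). The pin at (526.2, -244.4) agrees with the TCP, so I'll descend and grip.

Call:
jog_arm --pt "0 0 0 0 0 45 95" --pt "0 0 0 0 0 40 60" --pt "0 0 0 0 0 8.5 40" --pt "0 0 0 0 0 0 0" --pt "0 0 0 0 0 0 0" --pt "0 0 0 0 0 0 0" --pt "0 0 0 0 0 0 0" --pt "0 0 0 0 0 0 0"

```text
t: 6.1
eef_pos: [526.1, -245.2, 119.2]
tcp_rot: [3.141, 0.0, 1.656]
ft_force: [-0.7, -0.1, 0.3]
opening: 0.321
grip_force: 0.0
```

```bash
python3 - <<'E'
from h import *
z=np.load('w1.npz'); d={k:z[k] for k in z.files}
g=cv2.cvtColor(d['color'],cv2.COLOR_RGB2GRAY).astype(float)
def cross(r,a,b,lo,hi,up):
    row=g[r,a:b]; t=(lo+hi)/2
    for i in range(len(row)-1):
        if up and row[i]<t<=row[i+1] or (not up and row[i]>=t>row[i+1]): return a+i+(t-row[i])/(row[i+1]-row[i])
S,Tj=[],[]
for r in range(110,228,3):
    lit=r>155
    if 140<r<=160: continue
    a=cross(r,268,282,138 if lit else 75,250 if lit else 212,True)
    b=cross(r,int(278),300,142 if lit else 75,254 if lit else 212,False)
    if a: S.append(world(d,[[a,r]],z=26)[0,:2])
    if b and r not in(): Tj.append(world(d,[[b,r]],z=26)[0,:2])
S=np.array(S);Tj=np.array(Tj)
p=np.polyfit(S[:,1],S[:,0],1); q=np.polyfit(Tj[:,1],Tj[:,0],1)
print('straight x=%.4f*y+%.2f'%tuple(p), np.std(S[:,0]-np.polyval(p,S[:,1])),'taper x=%.4f*y+%.2f'%tuple(q),np.std(Tj[:,0]-np.polyval(q,Tj[:,1])))
x=np.array([np.cos(1.655),np.sin(1.655)]);
c=np.array([569.0,26.6])
for gx in (-75,-35,0,30,105):
    w=c+gx*x; print(gx, w.round(1), 'straight x',np.polyval(p,w[1]).round(1),'width',(np.polyval(q,w[1])-np.polyval(p,w[1])).round(2))
print(env.state()['eef_pos'],env.state()['tcp_rot'])
P=cloud(d); t=(abs(P[...,0]-555)<60)&(abs(P[...,1]+70)<60)&(P[...,2]>50);print('tab',t.sum(),P[t].min(0),P[t].max(0))
E
```

```text
straight x=-0.0866*y+571.48 0.5427011842587715 taper x=-0.1980*y+589.03 0.24466383271019063
-75 [575.3 -48.1] straight x 575.6 width 22.91
-35 [571.9  -8.3] straight x 572.2 width 18.47
0 [569.   26.6] straight x 569.2 width 14.59
30 [566.5  56.5] straight x 566.6 width 11.26
105 [560.2 131.2] straight x 560.1 width 2.94
[ 526.06621559 -245.19325807  119.21092198] [3.14117467e+00 1.83682685e-04 1.65559367e+00]
tab 234 [539.45438299 -83.24316382  50.15522124] [552.32764625 -68.00831311  72.80706357]
```

Call:
jog_arm --pt "0 0 0 0 0 0 0" --pt "0 0 0 0 0 0 0" --pt "0 0 0 0 0 0 0" --pt "0 0 0 0 0 0 0" --pt "0 0 0 0 0 0 0" --pt "0 0 0 0 0 0 0"

```text
t: 6.85
eef_pos: [526.0, -245.1, 118.9]
tcp_rot: [-3.142, -0.0, 1.656]
ft_force: [0.4, -0.6, 0.3]
opening: 0.112
grip_force: 30.0
```

Opening 10.6 mm with 30 N of grip, so the pin is about 10.6 mm. I'll lift it, carry it over slot_start and look.

Call:
jog_arm --pt "0 0 0 0 0 -20 0" --pt "0 0 0 0 0 -55 0" --pt "0 0 0 46.4 15 0 0" --pt "0 0 0 46.4 15 0 0" --pt "0 0 0 46.4 15 0 0" --pt "0 0 0 46.4 15 0 0" --pt "0 0 0 46.4 15 0 0" --pt "0 0 0 0 0 30 0" --pt "0 0 0 0 0 0 0" --pt "0 0 0 0 0 0 0"

```text
t: 8.1
eef_pos: [581.3, -8.1, 164.5]
tcp_rot: [3.141, -0.0, 1.655]
ft_force: [0.3, 0.5, -0.3]
opening: 0.108
grip_force: 30.0
```

```bash
python3 - <<'E'
from h import *
s=env.state(); print(s['t'],s['eef_pos'],s['tcp_rot'],s['ft_force'],s['opening'])
ds=[shot('scene','s3.png'),shot('side','d3.png')]
ims=[]
for d,n in zip(ds,('s3','d3')):
    T=np.array(d['world_to_cam']);K=d['camera_matrix']
    p=T@[581,-7.5,70,1]; u=int(K[0][2]+K[0][0]*p[0]/-p[2]); v=int(K[1][2]-K[1][1]*p[1]/-p[2])
    im=cv2.imread('pics/'+n+'.png'); u0=np.clip(u-50,0,460); v0=np.clip(v-70,0,280)
    print(n,u0,v0); ims.append(cv2.resize(im[v0:v0+140,u0:u0+100],(400,560)))
cv2.imwrite('pics/c3.png',np.hstack(ims))
E
```

```text
8.1 [581.27727674  -8.08198733 164.52974471] [ 3.14130301e+00 -6.52721337e-06  1.65505828e+00] [ 0.26011826  0.4568384  -0.28053356] 0.1075776026153704
s3 242 128
d3 199 154
```

View pics/c3.png

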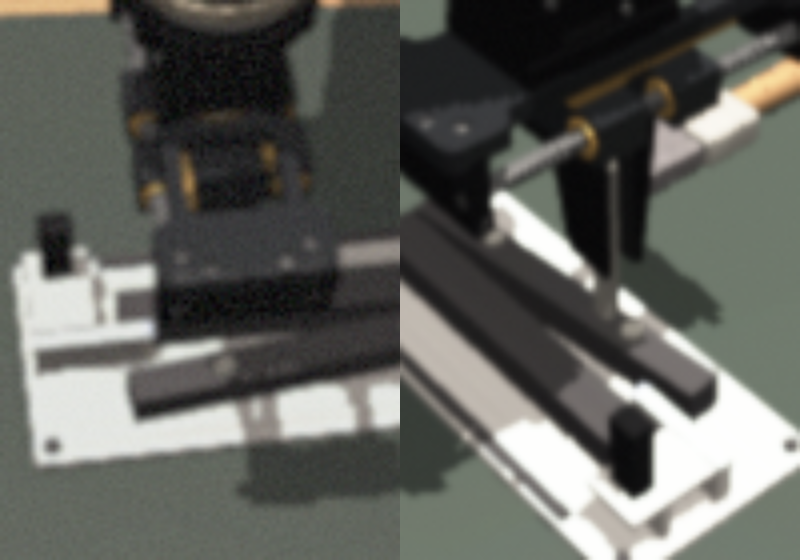

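```bash
python3 - <<'E'
from h import *
d=shot('side'); P=cloud(d)
m=(abs(P[...,0]-581)<18)&(abs(P[...,1]+8)<18)&(P[...,2]>45)&(P[...,2]<95); v,u=np.nonzero(m)
for lo in (45,55,65,75,85):
    k=m&(P[...,2]>lo)&(P[...,2]<=lo+10)
    if k.any():print(lo,k.sum(),P[k].mean(0).round(1),P[k].min(0).round(1),P[k].max(0).round(1))
print(world(d,[[252,234]],z=55))
E
```

```text
55 29 [578.9 -12.2  60.4] [575.6 -15.7  55.1] [583.7  -5.7  65. ]
65 30 [579.2 -11.8  70.1] [575.6 -15.3  65. ] [584.6  -5.2  74.7]
75 16 [580.4 -12.2  79.2] [575.7 -14.8  75.1] [584.3  -6.5  84.9]
85 67 [579.5 -13.8  90.2] [570.2 -22.1  85.6] [592.2   3.   94.7]
[[579.95373891 -15.6845813   55.        ]]
```

Call:
jog_arm --pt "0 0 0 0 0 27 0" --pt "0 0 0 0 0 0 0" --pt "0 0 0 0 0 1 0" --pt "0 0 0 0 0 1 0" --pt "0 0 0 0 0 0.5 0" --pt "0 0 0 0 0 0 0"

```text
t: 9.0
eef_pos: [581.1, -7.6, 134.7]
tcp_rot: [3.141, 0.0, 1.656]
ft_force: [-0.4, -0.4, -0.7]
opening: 0.109
grip_force: 30.0
```

Call:
jog_arm --pt "0 0 0 0 0 1.5 0" --pt "0 0 0 0 0 3 0" --pt "0 0 0 0 0 4 0" --pt "0 0 0 0 0 4 0" --pt "0 0 0 0 0 3 0" --pt "0 0 0 0 0 1.5 0" --pt "0 0 0 0 0 0 0"

```text
t: 9.88
eef_pos: [581.1, -7.6, 117.3]
tcp_rot: [-3.141, -0.0, 1.656]
ft_force: [0.3, 0.2, 0.7]
opening: 0.109
grip_force: 30.0
```

Call:
jog_arm --pt "0 0 0 0 0 1 0" --pt "0 0 0 0 0 0.5 0" --pt "0 0 0 0 0 0 0"

```text
t: 10.25
eef_pos: [581.1, -7.6, 115.9]
tcp_rot: [3.142, -0.0, 1.656]
ft_force: [0.3, -0.4, -0.7]
opening: 0.114
grip_force: 30.0
```

Call:
jog_arm --pt "0 0 0 0 0 0.4 0" --pt "0 0 0 0 0 0 0"

```text
t: 10.5
eef_pos: [581.1, -7.6, 115.5]
tcp_rot: [3.142, -0.0, 1.656]
ft_force: [-0.3, -0.2, -0.4]
opening: 0.113
grip_force: 30.0
```

Call:
jog_arm --pt "0 0 0 0 0 0.4 0" --pt "0 0 0 0 0 0 0"

```text
t: 10.75
eef_pos: [581.1, -7.6, 115.1]
tcp_rot: [-3.142, -0.0, 1.656]
ft_force: [0.5, 0.1, -0.5]
opening: 0.114
grip_force: 30.0
```

Call:
jog_arm --pt "0 0 0 0 0 0.4 0" --pt "0 0 0 0 0 0 0"

```text
t: 11.0
eef_pos: [581.1, -7.6, 114.9]
tcp_rot: [3.141, -0.0, 1.656]
ft_force: [-1.0, 0.1, 1.3]
opening: 0.114
grip_force: 30.0
```

Call:
jog_arm --pt "0 0 0 0 0 0.4 0" --pt "0 0 0 0 0 0 0"

```text
t: 11.25
eef_pos: [581.2, -7.6, 114.8]
tcp_rot: [3.141, 0.0, 1.656]
ft_force: [-1.7, -0.2, 6.7]
opening: 0.106
grip_force: 30.0
```

Call:
jog_arm --pt "0 0 0 0 0 -0.5 0" --pt "0 0 0 3 0 0 0" --pt "0 0 0 8 -0.4 0 0" --pt "0 0 0 8 -0.5 0 0" --pt "0 0 0 8 -0.5 0 0" --pt "0 0 0 8 -0.5 0 0" --pt "0 0 0 5 0 0 0" --pt "0 0 0 0 0 0 0"

```text
t: 12.25
eef_pos: [575.7, 32.7, 114.8]
tcp_rot: [-3.142, -0.0, 1.656]
ft_force: [-0.6, 2.2, 2.4]
opening: 0.113
grip_force: 30.0
```

Call:
jog_arm --pt "0 0 0 0 -0.4 0 0" --pt "0 0 0 0 -0.4 0 0" --pt "0 0 0 0 0 0 0"

```text
t: 12.62
eef_pos: [575.1, 31.9, 114.9]
tcp_rot: [3.141, -0.0, 1.655]
ft_force: [0.9, 1.3, 1.7]
opening: 0.11
grip_force: 30.0
```

Call:
jog_arm --pt "0 0 0 0 -0.2 0 0" --pt "0 0 0 0 0 0 0"

```text
t: 12.88
eef_pos: [574.9, 31.9, 114.9]
tcp_rot: [3.141, 0.0, 1.656]
ft_force: [0.6, 0.3, 1.3]
opening: 0.104
grip_force: 30.0
```

Call:
jog_arm --pt "0 0 0 0 -0.2 0 0" --pt "0 0 0 0 0 0 0"

```text
t: 13.12
eef_pos: [574.8, 31.9, 114.8]
tcp_rot: [3.141, 0.0, 1.656]
ft_force: [2.7, -0.9, 0.4]
opening: 0.112
grip_force: 30.0
```

Call:
jog_arm --pt "0 0 0 0 -0.2 0 0" --pt "0 0 0 0 0 0 0"

```text
t: 13.38
eef_pos: [574.6, 31.9, 114.9]
tcp_rot: [3.141, 0.0, 1.656]
ft_force: [4.3, -2.0, 1.6]
opening: 0.109
grip_force: 30.0
```

Call:
jog_arm --pt "0 0 0 0 -0.2 0 0" --pt "0 0 0 0 0 0 0"

```text
t: 13.62
eef_pos: [574.5, 31.9, 114.9]
tcp_rot: [3.141, 0.0, 1.656]
ft_force: [4.5, -0.9, -0.4]
opening: 0.111
grip_force: 30.0
```

Call:
jog_arm --pt "0 0 0 0 0.4 0 0" --pt "0 0 0 4 0 0 0" --pt "0 0 0 5 0 0 0" --pt "0 0 0 4 0 0 0" --pt "0 0 0 2 0 0 0" --pt "0 0 0 0 0 0 0"

```text
t: 14.38
eef_pos: [573.4, 47.3, 114.9]
tcp_rot: [3.141, -0.0, 1.656]
ft_force: [3.7, 1.2, 1.1]
opening: 0.109
grip_force: 30.0
```

Call:
jog_arm --pt "0 0 0 2 0 0 0" --pt "0 0 0 2 0 0 0" --pt "0 0 0 0 0 0 0"

```text
t: 14.75
eef_pos: [573.0, 51.0, 114.9]
tcp_rot: [3.141, -0.0, 1.656]
ft_force: [4.6, -1.1, 1.4]
opening: 0.112
grip_force: 30.0
```

Call:
jog_arm --pt "0 0 0 2 0 0 0" --pt "0 0 0 0 0 0 0"

```text
t: 15.0
eef_pos: [572.8, 52.5, 114.9]
tcp_rot: [3.142, 0.0, 1.656]
ft_force: [4.2, -4.8, 1.3]
opening: 0.109
grip_force: 30.0
```

Call:
jog_arm --pt "0 0 0 -0.3 0.3 0 0" --pt "0 0 0 0 0 0 0"

```text
t: 15.25
eef_pos: [573.0, 52.5, 114.9]
tcp_rot: [-3.141, 0.0, 1.656]
ft_force: [2.7, -3.9, 2.5]
opening: 0.111
grip_force: 30.0
```

```bash
python3 - <<'E'
from h import *
s=env.state(); print(s['ft_force'],s['moment'],s['eef_pos'],s['tcp_rot'])
d=shot('side','d4.png'); P=cloud(d)
im=cv2.imread('pics/d4.png'); T=np.array(d['world_to_cam']);K=d['camera_matrix']
p=T@[572.8,52.5,40,1]; u=int(K[0][2]+K[0][0]*p[0]/-p[2]); v=int(K[1][2]-K[1][1]*p[1]/-p[2]); print(u,v)
cv2.imwrite('pics/c4.png',cv2.resize(im[max(v-55,0):v+55,u-60:u+60],(720,600*110//110),interpolation=cv2.INTER_CUBIC))
s=env.state(); print(s['ft_force'],s['moment'])
E
```

```text
[ 2.6724135  -3.90139662  2.50100886] [-0.91128871 -0.47198062  0.00372928] [572.98387916  52.45800521 114.85458323] [-3.14112259e+00  4.00044109e-05  1.65559229e+00]
227 219
[ 2.22090761 -3.95576859  3.58695368] [-0.91024841 -0.40785353  0.00951646]
```

View pics/c4.png

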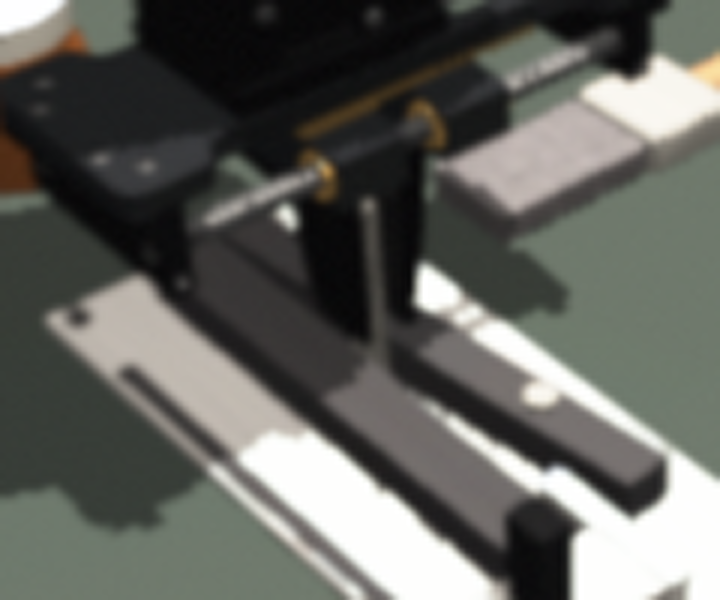

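```bash
python3 - <<'E'
from h import *
d=shot('side'); T=np.array(d['world_to_cam']);K=np.array(d['camera_matrix'])
def pr(X):
    p=(T@np.r_[X,1])[:3]*[1,-1,-1]; return cv2.projectPoints(p.reshape(1,1,3),np.zeros(3),np.zeros(3),K,np.array([d['k1'],0,0,0.]))[0].ravel()
for name,x in (('now',(573,52.4)),('before',(581,-7.5))):
    off=0 if name=='now' else 50
    a,b=pr([*x,82+off]),pr([*x,32+off]); print(name,a,b,(b-a)[0]/(b-a)[1])
for tilt in(-.05,.05): 
    a,b=pr([573,52.4,82]),pr([573,52.4-50*tilt,32]); print(tilt,(b-a)[0]/(b-a)[1])
g=cv2.cvtColor(d['color'],cv2.COLOR_RGB2GRAY).astype(float)
for r in range(202,234,3): print(r,g[r,222:240].astype(int).tolist())
E
```

```text
now [226.12599931 202.02553546] [227.75306873 223.1636727 ] 0.0769731693301469
before [248.75455841 195.67937024] [249.42642992 219.21741221] 0.02854406948323884
-0.05 0.04404817190291118
0.05 0.1077260421448562
202 [13, 14, 18, 17, 31, 74, 98, 73, 32, 16, 13, 10, 8, 9, 11, 27, 52, 58]
205 [9, 8, 10, 8, 15, 38, 66, 65, 34, 17, 15, 12, 9, 9, 13, 30, 52, 58]
208 [9, 8, 9, 9, 9, 33, 65, 67, 40, 19, 15, 13, 10, 8, 17, 36, 54, 58]
211 [9, 8, 9, 8, 10, 27, 58, 65, 45, 22, 15, 13, 10, 10, 36, 72, 71, 61]
214 [8, 7, 8, 8, 8, 20, 47, 64, 52, 27, 15, 14, 11, 25, 138, 242, 250, 238]
217 [8, 9, 10, 8, 10, 17, 42, 66, 63, 33, 16, 14, 11, 40, 171, 251, 254, 254]
220 [8, 7, 9, 10, 9, 13, 35, 65, 66, 39, 20, 14, 13, 36, 99, 173, 226, 238]
223 [29, 19, 11, 10, 8, 12, 33, 65, 72, 63, 53, 44, 38, 38, 47, 55, 57, 59]
226 [53, 51, 46, 46, 43, 32, 40, 62, 68, 55, 46, 49, 54, 56, 58, 62, 74, 99]
229 [56, 55, 54, 55, 57, 67, 81, 80, 73, 59, 38, 29, 30, 35, 50, 77, 96, 108]
232 [55, 55, 55, 63, 83, 100, 107, 107, 104, 89, 61, 39, 30, 30, 29, 29, 30, 36]
```

Call:
jog_arm --pt "0 0 0 0 0.2 0 0" --pt "0 0 0 0 0 0 0" --pt "0 0 0 0 0 0 0"

```text
t: 15.72
eef_pos: [573.1, 52.5, 114.9]
tcp_rot: [-3.141, 0.0, 1.656]
ft_force: [0.8, -5.4, 4.8]
opening: 0.111
grip_force: 30.0
```

Call:
jog_arm --pt "0 0 0 0.3 0 0 0" --pt "0 0 0 0 0 0 0" --pt "0 0 0 0 0 0 0"

```text
t: 16.1
eef_pos: [573.0, 52.6, 114.8]
tcp_rot: [-3.141, 0.0, 1.656]
ft_force: [1.1, -7.9, 4.5]
opening: 0.112
grip_force: 30.0
```

Call:
jog_arm --pt "0 0 0 -0.3 0 0 0" --pt "0 0 0 0 0 0 0" --pt "0 0 0 0 0 0 20" --pt "0 0 0 0 0 0 30" --pt "0 0 0 0 0 0 40" --pt "0 0 0 0 0 0 40" --pt "0 0 0 0 0 0 40"

```text
t: 16.98
eef_pos: [573.3, 52.7, 114.8]
tcp_rot: [-3.142, -0.0, 1.656]
ft_force: [0.5, -0.4, 0.5]
opening: 0.415
grip_force: 0.0
```

```bash
python3 - <<'E'
from h import *
s=env.state(); print(s['t'],s['ft_force'],s['eef_pos'],s['opening'])
d=shot('side')
g=cv2.cvtColor(d['color'],cv2.COLOR_RGB2GRAY).astype(float)
for r in range(199,226,3): print(r,g[r,220:240].astype(int).tolist())
E
```

```text
16.975 [ 0.4919206  -0.35018652  0.49035399] [573.32733199  52.71204377 114.79606603] 0.4146591840021815
199 [23, 24, 23, 23, 24, 25, 33, 72, 116, 122, 117, 110, 85, 41, 17, 16, 13, 15, 15, 13]
202 [33, 55, 80, 78, 67, 89, 117, 124, 118, 107, 112, 112, 88, 43, 17, 15, 13, 15, 13, 13]
205 [212, 250, 253, 240, 155, 87, 80, 78, 78, 84, 99, 79, 56, 30, 15, 14, 15, 16, 15, 15]
208 [160, 244, 249, 240, 161, 88, 79, 79, 77, 95, 141, 168, 149, 90, 34, 16, 15, 15, 15, 14]
211 [48, 102, 122, 123, 103, 85, 80, 78, 78, 109, 203, 250, 251, 209, 87, 21, 14, 15, 16, 15]
214 [38, 88, 115, 108, 89, 81, 80, 79, 79, 92, 171, 241, 245, 224, 164, 101, 47, 21, 15, 14]
217 [14, 34, 52, 57, 63, 74, 79, 80, 78, 76, 72, 70, 87, 120, 162, 208, 231, 219, 153, 81]
220 [9, 18, 31, 41, 54, 72, 79, 78, 78, 76, 71, 62, 58, 57, 58, 62, 79, 120, 188, 224]
223 [9, 15, 26, 29, 40, 62, 75, 79, 78, 77, 72, 65, 58, 57, 59, 61, 62, 62, 59, 60]
```

The pin stands on its own in the slot. I'll raise the hand clear, close it, go behind the tab and look.

Call:
jog_arm --pt "0 0 0 0 0 -20 40" --pt "0 0 0 0 0 -55 40" --pt "0 0 0 -51.2 -12.6 0 0" --pt "0 0 0 -51.2 -12.6 0 0" --pt "0 0 0 -51.2 -12.7 0 0" --pt "0 0 0 0 0 0 0" --pt "0 0 0 0 0 0 0" --pt "0 0 0 0 0 0 0"

```text
t: 18.02
eef_pos: [548.8, -102.5, 189.8]
tcp_rot: [3.142, -0.0, 1.657]
ft_force: [0.6, 0.5, 0.1]
opening: 0.006
grip_force: 0.0
```

```bash
python3 - <<'E'
from h import *
s=env.state(); print(s['t'],s['ft_force'],s['eef_pos'],s['opening'])
d=shot('wrist','w5.png'); P=cloud(d)
for th in ['pin','stop_tab','stop_nose']:
    for q in env.recognise('wrist',th)[:1]: print(th,q,world(d,q['location'])[0].round(1))
ex=np.array([np.cos(1.6555),np.sin(1.6555)]); ey=np.array([-ex[1],ex[0]]); c=np.array([569.,26.6])
G=np.stack([(P[...,:2]-c)@ex,(P[...,:2]-c)@ey],-1)
def rep(n,m): print(n,m.sum(),G[m].mean(0).round(1),G[m].min(0).round(1),G[m].max(0).round(1),P[m].mean(0).round(1))
rep('tabtop',(abs(G[...,0]+100)<25)&(abs(G[...,1]-25)<20)&(abs(P[...,2]-72)<3))
rep('tab',(abs(G[...,0]+100)<25)&(abs(G[...,1]-25)<20)&(P[...,2]>45)&(P[...,2]<76))
rep('pintop',(abs(G[...,0]-26)<20)&(abs(G[...,1]+5)<15)&(abs(P[...,2]-86)<3))
for lo in(30,45,60,75): rep('pin%d'%lo,(abs(G[...,0]-26)<20)&(abs(G[...,1]+5)<15)&(abs(P[...,2]-lo-7)<7))
E
```

```text
18.025 [0.63306719 0.49602759 0.07455223] [ 548.77320548 -102.479213    189.80758558] 0.005871704527140207
pin {'location': [329.8, 8.1], 'score': 0.58} [571.2  47.3  34.9]
stop_tab {'location': [302.3, 178.7], 'score': 0.8} [565.4 -72.3  30. ]
stop_nose {'location': [298.3, 179.6], 'score': 0.91} [562.3 -73.2  30.4]
tabtop 403 [-100.3   31.4] [-108.2   25.6] [-92.9  37.1] [546.2 -76.   71.1]
tab 520 [-98.7  31.4] [-108.2   25.5] [-92.6  37.3] [546.1 -74.4  68.1]<stdin>:8: RuntimeWarning: Mean of empty slice.
  ret = um.true_divide(
Traceback (most recent call last):
ValueError: zero-size array to reduction operation minimum which has no identity
```

View pics/w5.png

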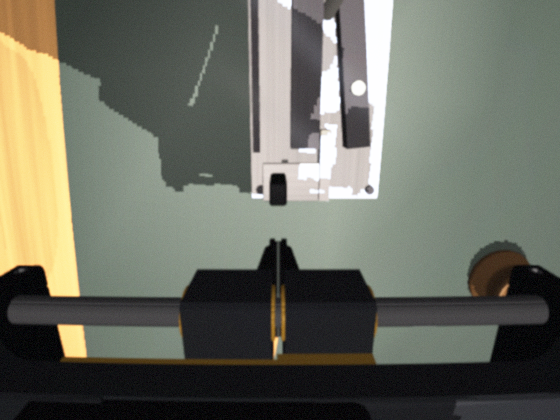

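The wrist view shows the closed fingers at (278,245) straight behind the tab at (278,188), and the pin at the top edge (332,8). I'll descend and push.

Call:
jog_arm --pt "0 0 0 0 0 30 0" --pt "0 0 0 0 0 35 0" --pt "0 0 0 0 0 0 0" --pt "0 0 0 4 0 0 0" --pt "0 0 0 3 0 0 0" --pt "0 0 0 2 0 0 0" --pt "0 0 0 2 0 0 0" --pt "0 0 0 2 0 0 0" --pt "0 0 0 2 0 0 0"

```text
t: 19.35
eef_pos: [547.4, -88.6, 124.9]
tcp_rot: [3.141, 0.0, 1.656]
ft_force: [-0.0, -2.0, 1.1]
opening: 0.003
grip_force: 1.0
```

Call:
jog_arm --pt "0 0 0 3 0 0 0" --pt "0 0 0 4 0 0 0" --pt "0 0 0 5 0 0 0" --pt "0 0 0 5 0 0 0" --pt "0 0 0 5 0 0 0" --pt "0 0 0 5 0 0 0" --pt "0 0 0 5 0 0 0" --pt "0 0 0 5 0 0 0" --pt "0 0 0 3 0 0 0" --pt "0 0 0 1 0 0 0"

```text
t: 20.6
eef_pos: [543.8, -47.6, 124.8]
tcp_rot: [-3.142, -0.0, 1.656]
ft_force: [1.8, -1.9, 0.6]
opening: 0.001
grip_force: 1.0
```

```bash
python3 - <<'E'
from h import *
s=env.state(); print(s['t'],s['ft_force'],s['eef_pos'],s['opening'])
d=shot('wrist','w6.png'); P=cloud(d)
ex=np.array([np.cos(1.6555),np.sin(1.6555)]); ey=np.array([-ex[1],ex[0]]); c=np.array([569.,26.6])
G=np.stack([(P[...,:2]-c)@ex,(P[...,:2]-c)@ey],-1)
print('tcp',(s['eef_pos'][:2]-c)@ex,(s['eef_pos'][:2]-c)@ey)
def rep(n,m):
    if m.any(): print(n,m.sum(),G[m].mean(0).round(1),G[m].min(0).round(1),G[m].max(0).round(1),P[m].mean(0).round(1))
rep('tabtop',(abs(G[...,0]+55)<25)&(abs(G[...,1]-31)<12)&(abs(P[...,2]-72)<3))
rep('pintop',(abs(G[...,0]-26)<20)&(abs(G[...,1]+5)<15)&(abs(P[...,2]-86)<4))
for lo in(30,45,60,75): rep('pin%d'%lo,(abs(G[...,0]-26)<20)&(abs(G[...,1]+5)<15)&(abs(P[...,2]-lo-7)<7))
E
```

```text
20.6 [ 1.77569866 -1.86612858  0.55047378] [543.80924943 -47.61626929 124.80464948] 0.0013008271563123008
tcp -71.81898972924412 31.37931253534414
tabtop 930 [-53.5  31.3] [-62.7  23.1] [-44.3  39.9] [542.3 -29.4  71.3]
pintop 736 [25.1 -5.7] [ 19.9 -11.4] [30.6 -0.4] [572.5  52.1  85.1]
pin30 115 [23.2 -2.4] [19.6 -8.4] [29.8 -0.6] [569.5  49.9  37.2]
pin45 145 [23.3 -2.3] [19.6 -7.1] [30.5 -0.6] [569.3  50.   52.3]
pin60 194 [23.5 -2.2] [19.7 -8. ] [30.4 -0.3] [569.2  50.2  67.5]
pin75 862 [24.9 -5.1] [ 19.8 -11.4] [30.6 -0.4] [572.   51.8  84.1]
```

View pics/w6.png

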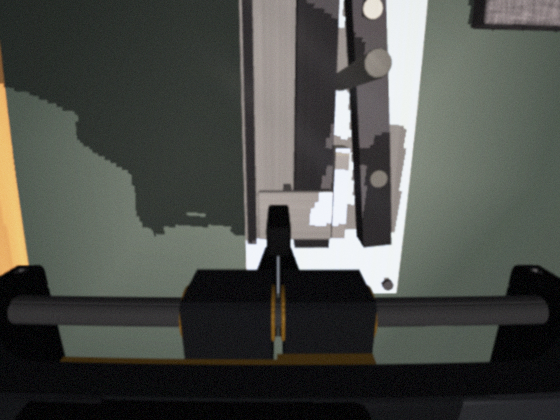

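Pin top at (377,62), standing upright at gauge x about 25. The tab at (278,225) is in contact with the fingers and the nose has about 34 mm to go. I'll push on, slowing down.

Call:
jog_arm --pt "0 0 0 3 0 0 0" --pt "0 0 0 5 0 0 0" --pt "0 0 0 5 0 0 0" --pt "0 0 0 5 0 0 0" --pt "0 0 0 4 0 0 0" --pt "0 0 0 3 0 0 0" --pt "0 0 0 2 0 0 0" --pt "0 0 0 1 0 0 0" --pt "0 0 0 0.5 0 0 0" --pt "0 0 0 0 0 0 0"

```text
t: 21.9
eef_pos: [541.4, -19.4, 124.8]
tcp_rot: [-3.141, -0.0, 1.656]
ft_force: [-0.9, -0.5, -0.2]
opening: 0.002
grip_force: 0.4
```

Call:
jog_arm --pt "0 0 0 0.5 0 0 0" --pt "0 0 0 0.5 0 0 0" --pt "0 0 0 0.5 0 0 0"

```text
t: 22.28
eef_pos: [541.3, -17.9, 124.8]
tcp_rot: [-3.142, -0.0, 1.656]
ft_force: [-0.9, -2.4, -0.4]
opening: 0.003
grip_force: 1.0
```

Call:
jog_arm --pt "0 0 0 0.5 0 0 0" --pt "0 0 0 0.5 0 0 0"

```text
t: 22.52
eef_pos: [541.2, -16.9, 124.8]
tcp_rot: [-3.142, -0.0, 1.656]
ft_force: [-0.5, -2.1, -0.3]
opening: 0.004
grip_force: 1.0
```

Call:
jog_arm --pt "0 0 0 0.5 0 0 0" --pt "0 0 0 0.3 0 0 0"

```text
t: 22.78
eef_pos: [541.1, -16.1, 124.8]
tcp_rot: [-3.142, -0.0, 1.656]
ft_force: [-1.6, -2.2, -0.6]
opening: 0.004
grip_force: 1.0
```

Call:
jog_arm --pt "0 0 0 0.4 0 0 0" --pt "0 0 0 0.2 0 0 0"

```text
t: 23.02
eef_pos: [541.1, -15.5, 124.8]
tcp_rot: [-3.142, -0.0, 1.656]
ft_force: [-1.9, -3.8, -0.6]
opening: 0.007
grip_force: 1.6
```

Call:
jog_arm --pt "0 0 0 0.3 0 0 0" --pt "0 0 0 0.2 0 0 0"

```text
t: 23.28
eef_pos: [541.1, -15.3, 124.8]
tcp_rot: [-3.142, 0.0, 1.656]
ft_force: [-2.4, -5.9, 0.1]
opening: 0.005
grip_force: 3.4
```

Call:
jog_arm --pt "0 0 0 0.3 0 0 0" --pt "0 0 0 0 0 0 0"

```text
t: 23.52
eef_pos: [541.1, -15.3, 124.8]
tcp_rot: [3.142, 0.001, 1.656]
ft_force: [-1.6, -8.2, -0.3]
opening: 0.003
grip_force: 4.0
```

The force rose steadily from 2 N to 8 N with no further travel, so the nose is snug against the pin. I'll back off, rise and check.

Call:
jog_arm --pt "0 0 0 -0.5 0 0 0" --pt "0 0 0 -2 0 0 0" --pt "0 0 0 -8 0 0 0" --pt "0 0 0 -10 0 0 0" --pt "0 0 0 0 0 -30 0" --pt "0 0 0 0 0 -55 0" --pt "0 0 0 0 0 0 0" --pt "0 0 0 0 0 0 0"

```text
t: 24.52
eef_pos: [542.6, -35.5, 209.6]
tcp_rot: [3.141, -0.0, 1.655]
ft_force: [-0.3, -0.7, -0.1]
opening: 0.005
grip_force: 0.0
```

```bash
python3 - <<'E'
from h import *
s=env.state(); print(s['t'],s['ft_force'],s['eef_pos'],s['opening'])
d=shot('wrist','w7.png'); P=cloud(d)
ex=np.array([np.cos(1.6555),np.sin(1.6555)]); ey=np.array([-ex[1],ex[0]]); c=np.array([569.,26.6])
G=np.stack([(P[...,:2]-c)@ex,(P[...,:2]-c)@ey],-1)
def rep(n,m):
    if m.any(): print(n,m.sum(),G[m].mean(0).round(1),G[m].min(0).round(1),G[m].max(0).round(1),P[m].mean(0).round(1))
rep('tabtop',(abs(G[...,0]+20)<20)&(abs(G[...,1]-31)<12)&(abs(P[...,2]-72)<3))
rep('pintop',(abs(G[...,0]-26)<20)&(abs(G[...,1]+5)<15)&(abs(P[...,2]-86)<4))
for lo in(30,50,70): rep('pin%d'%lo,(abs(G[...,0]-26)<20)&(abs(G[...,1]+5)<15)&(abs(P[...,2]-lo-7)<7))
im=cv2.imread('pics/w7.png'); cv2.imwrite('pics/c7.png',cv2.resize(im[20:270,190:490],(720,600)))
E
```

```text
24.525 [-0.2881226  -0.66429145 -0.10139606] [542.58474259 -35.4857858  209.61297319] 0.004733428685606783
tabtop 360 [-20.1  31.4] [-27.9  25.6] [-12.6  37.2] [539.4   3.9  71.1]
pintop 247 [25.6 -5.9] [ 20.6 -11.3] [31.  -0.7] [572.7  52.6  85.1]
pin30 148 [15.2 -4.5] [ 6.  -9.1] [30.4 -0.6] [572.2  42.1  32. ]
pin50 42 [24.5 -1.9] [20.  -5.4] [30.5 -0.5] [568.8  51.2  57.3]
pin70 57 [25.1 -2.5] [ 20.6 -10.5] [31.  -0.6] [569.3  51.8  78.4]
```

View pics/c7.png

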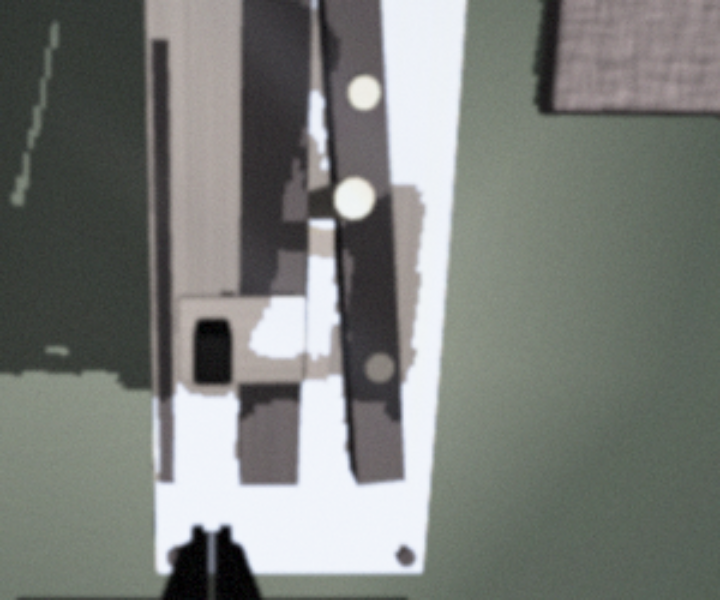

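The pin (top at (354,199)) stands upright in the slot with the nose bar running up to it and the tab at (213,350). The measured distance from nose face to pin axis is about 5.6 mm, within 3 to 7.3 mm, and the robot is clear. I'll hand it in.

```bash
python3 -c "
from cell import env
print(env.job_done())"
```

```text
the job is handed in; nothing more can be done
None
```

I handed the job in at about 24.6 s. The pin gauges at about 10.6 mm, judged from the grip opening. It stands upright and wedged at about gauge x = +25.5 mm. The stop's nose is snug against it and the robot is clear of everything. The hand-in returned no verdict, and the jaw forces were felt only through the wrist, not measured directly.

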